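Clear the panel clamp and hold its jaw open

TASK

Get the panel clamp ready for the next panel: first sort the loose fittings off its bed, the two bolts into the bin that already holds a bolt and the sleeve into the bin that already holds a sleeve. Then take the crossbar of the spring-loaded jaw, pull it towards you until the small tab on the side of the jaw lines up with the raised mark on the bed, and finish still gripping it there: do not let go, for a workmate will lay the panel in. Leave the other things on the bench where they are.

Things in the scene. Friction and masses are not known exactly. Their poses are not given: they have to be found in the camera images.
- clamp: panel clamp fixed to the bench: flat plywood bed 280 (x) x 300 (y) x 15 mm; dark steel fence, 32 mm above the bed, 18 mm thick, along its far edge (near face at x = +120 mm); the sliding jaw in the middle. Origin: centre of the bed's underside; bed's top at z = 15 mm; x points from the robot's side to the fence, z up.
- jaw: sliding steel jaw on the clamp's middle line, axes as the clamp's. Origin: on the bed's top, middle line, level in x with the middle of the side tab. Slides along -x (to the robot) up to 110 mm against a spring: 5 N at home, 9 to 12 N at the mark; starts at home; let go, it snaps back. Head 84 mm wide in y, 18 thick at x = +15, 32 above the bed; runner under the bar 40 mm wide, 14 above the bed.
- tab (a point): middle of the jaw's side tab: small steel tongue at the -y end of the jaw head, 6 mm wide in x, reaching from 38 to 50 mm off the middle line, 16 mm above the bed; this point lies at jaw x = 0, y = -44, z = 6 mm. Moves with the jaw.
- bar (a point): centre of the jaw's crossbar: round steel bar 18 mm thick, 80 mm long along the clamp's y, at jaw x = -55 mm, y = 0, 55 mm above the bed (70 mm above the bench), on a central stem 14 mm thick in x, 30 mm wide in y. Can be pinched from above, one finger before and one behind it in x. Moves with the jaw.
- mark: the mark: small raised dark steel rib on the bed, in line with the jaw's tab but 2 mm further out in -y; 6 mm wide in x, 22 mm long in y, 8 mm high; its place along x varies (the jaw must be pulled 48 to 82 mm). Origin: centre of its underside; axes as the clamp's. The jaw is right when tab and mark have the same x in the clamp's frame.
- bolt_a: loose, on the clamp's bed: steel hex-head bolt standing upright on its head: head 33 mm over corners, 12 mm high; round shank 16 mm thick, 50 mm long, pointing up; 62 mm high in all, 0.10 to 0.18 kg. Origin: centre of the head's underside, z along the shank.
- bolt_b: loose, on the clamp's bed: steel hex-head bolt standing upright on its head: head 33 mm over corners, 12 mm high; round shank 16 mm thick, 50 mm long, pointing up; 62 mm high in all, 0.10 to 0.18 kg. Origin: centre of the head's underside, z along the shank.
- sleeve: loose, on the clamp's bed: steel sleeve (thick ring) standing on its flat end: 36 mm outside, 20 mm bore, 24 mm high, 0.10 to 0.17 kg. Origin: centre of its underside, z up.
- bin_bolts: plain grey open bin, fixed to the bench, 170 (x) x 130 (y) x 45 mm high, walls and floor 4 mm. Origin: centre of its underside, z up. It already holds one bolt. The two bins look alike but for what is in them, stand one to the left and one to the right of the clamp, and may be swapped.
- bin_sleeves: plain grey open bin, fixed to the bench, 170 (x) x 130 (y) x 45 mm high, walls and floor 4 mm. Origin: centre of its underside, z up. It already holds one sleeve.
- bolt_sample: the bolt already in its bin, near the middle of the bin's +x end (about 55 mm from the bin's centre); leave it in there. Same make and origin as the other bolts.
- sleeve_sample: the sleeve already in its bin, near the middle of the bin's +x end (about 55 mm from the bin's centre); leave it in there. Same make and origin as the other sleeve.
- tin: bystander, leave alone: round paint tin, 90 mm wide, 100 mm high.
- flask: bystander, leave alone: white plastic flask, 56 mm wide, 130 mm high.
- cup: bystander, leave alone: white mixing cup, 72 mm wide, 80 mm high.
- tape: bystander, leave alone: roll of paper masking tape lying flat, 60 mm wide, 24 mm high.
- sander: bystander, leave alone: cork sanding block 70 x 40 x 30 mm.
- scraper: bystander, leave alone: scraper (spatula) about 200 mm long, lying flat.
- brush: bystander, leave alone: paint brush about 200 mm long, lying flat.
Things that resemble listed ones, but are neither listed nor needed, are in the scene too. What is shaped like the bin_sleeves but turquoise is not meant.

How it is judged:
On the way, in this order (a step that is already met when the one before it is completed fails the run):
1. both bolts and the sleeve lie let go in the bins of their own kind (x of bolt_a in the frame of bin_bolts between -0.083 and 0.083 m and y of bolt_a in the frame of bin_bolts between -0.063 and 0.063 m and z of bolt_a in the frame of bin_bolts between -0.005 and 0.045 m and x of bolt_b in the frame of bin_bolts between -0.083 and 0.083 m and y of bolt_b in the frame of bin_bolts between -0.063 and 0.063 m and z of bolt_b in the frame of bin_bolts between -0.005 and 0.045 m and x of sleeve in the frame of bin_sleeves between -0.083 and 0.083 m and y of sleeve in the frame of bin_sleeves between -0.063 and 0.063 m and z of sleeve in the frame of bin_sleeves between -0.005 and 0.045 m and x of bolt_sample in the frame of bin_bolts between -0.083 and 0.083 m and y of bolt_sample in the frame of bin_bolts between -0.063 and 0.063 m and z of bolt_sample in the frame of bin_bolts between -0.005 and 0.045 m and x of sleeve_sample in the frame of bin_sleeves between -0.083 and 0.083 m and y of sleeve_sample in the frame of bin_sleeves between -0.063 and 0.063 m and z of sleeve_sample in the frame of bin_sleeves between -0.005 and 0.045 m and contact force between the fingers and bolt_a below 0.2 N and contact force between the fingers and bolt_b below 0.2 N and contact force between the fingers and sleeve below 0.2 N and contact force between the fingers and bolt_sample below 0.2 N and contact force between the fingers and sleeve_sample below 0.2 N and linear speed of each of bolt_a, bolt_b, sleeve, bolt_sample, sleeve_sample below 0.03 m/s), for 0.2 s.
2. the gripper has pulled the jaw out to the mark and holds it there (x of jaw in the frame of mark between -0.007 and 0.007 m and linear speed of jaw below 0.02 m/s and contact force between the fingers and jaw above 3 N), for 0.3 s.
At the end, for the whole second after the job is handed in: Both bolts and the sleeve (and the bolt and sleeve that were there before) rest in the bins of their own kind, not touched by the fingers; the jaw's tab is within 7 mm of the mark along the slide, at rest, and the fingers hold it there against the spring (contact of 3 N or more) (all of step 1 and all of step 2); the arm keeps its last pose, push and grip.
It fails at once if a bystander on the bench (tin, flask, cup, tape, sanding block, scraper, brush) was moved more than 40 mm (distance of any of tin, flask, cup, tape, sander, scraper, brush from where it was at the start of the episode above 0.04 m).
It also fails if it takes over 72 s, if anything falls off the work surface, if the arm or the gripper's body presses on something with over 40 N, if the wrist force passes 120 N, or if a joint passes its speed limit or range.

ROBOT

A 7-joint arm with a two-finger parallel gripper is mounted at the origin on the work surface. World frame = base frame: x ahead of the robot, y to its left, z up, the work surface at z = 0. Lengths are in m, angles in rad, forces in N, time in s.
With the tool pointing down it reaches from about 0.425 to 0.925 m from the base axis. Payload 6.8 kg.
Tool frame: the origin (TCP) lies midway between the tips of the shut fingers; the grasp point (between the pads) lies 19 mm behind it (bot.pinch_z is the distance from the TCP to the grasp point, in m); z points along the fingers, y is the line along which they close (so a half turn about z gives the same grasp; the last joint's range is limited). The gripper opens to 85 mm and grips with 20 to 120 N. Pads are 22 mm wide; open, the fingers measure 114 mm over their backs; the gripper's body (76 mm by 85 mm) begins 54 mm behind the grasp point. The pads swing forward as they close: fully open they stand 13 mm farther back than shut.
Start: joints at [-1.431, 0.477, 0.022, 1.555, -0.011, 1.109, -0.083], TCP at [0.166, 0.654, 0.231] pointing down, gripper open.
Joint ranges: [-2.96, 2.96], [-0.34, 2.1], [-1.41, 1.46], [0.24, 2.44], [-1.37, 4.51], [0.17, 1.92], [-2.96, 2.96]. Speed limits (rad/s): [2.39, 2.39, 3.14, 3.14, 3.14, 3.14, 3.14].

INTERFACE

Orientations are given as a unit quaternion [w, x, y, z].
In Python, from station import bot, imaging gives the robot as it stands. The module is installed in compiled form; this text tells all that it offers.
- The arm moves only by the tool carry_out, never from a script. Its argument "targets" is a list of rows, each a list of 5 numbers: the shift along the tool's x, y, z in cm, then the turn about the tool's z in degrees, then the opening, from -1 (shut) to 1 (fully open). In form: [[x, y, z, yaw, gripper], ...]. A call has 1 to 12 rows; each row shifts and turns the commanded pose from where the row before left it, along the tool's axes as they then stand; what a row does not reach is not made up. A row lasts 1/10 s, in which the tool goes at most 50 mm and 8.59 degrees, less where a joint would pass 70% of its speed; a pose out of reach is approached as far as the arm can. A call is refused whole if a number of a shift passes 5 or a number of a turn 8.59, either way. A call with a gripper value outside its range is refused whole. The fingers move at their own pace and stop on an object; "force" is the grip in N (left out, the last holds). Time passes only in rows, so rows that do not move let the fingers close. It gives the time, the measured TCP pose, the force, the opening and the grip force at its end, in the units of the state.
- bot.get_obs(): the state, without advancing time (a new reading comes with each control period).
- imaging.read_camera(name): name is "side" or "top"; returns the picture (400x640x3 uint8, red, green, blue); there is no depth.
- imaging.calibration(name): a dict with "fx", "fy", "cx", "cy" (pixels), "extrinsics" (4x4, takes a point from world to camera coordinates). Camera axes: x right, y up, looking along -z (the intrinsics and any distortion apply to the point x, -y, -z); pixel columns grow to the right and rows downward; lengths in m; the calibration is good to about 2 mm. A picture is of the moment at which its call begins. calibration takes no time and is no camera call.
- bot.hand_in(): hands the job in; it is judged then, once.
The state is a dict: "t": time; "q": joint angles; "joint_vel": joint speeds; "joint_torque": joint torques, N m; "eef_pos": TCP position; "tool_rot": TCP orientation; "contact_force": force on the tool from outside, world axes, zero at the start; "torque": the same for the moment, N m; "gripper_width": opening from 0.0 (shut) to 1.0 (fully open); "grasp_force": force on a finger pad.
Only numpy, scipy, OpenCV 4.12 (cv2) and the standard library are available. Lean on these libraries where they do the work, as an engineer would, in place of code of your own. Each camera call takes 0.05 s, during which the arm holds its last target. There are 200 camera calls.

## Working session

There is one attempt and no reset: what is moved stays moved. The work goes in short steps, Python scripts to look and compute and a tool call to move; the robot and the scene stay as the last step left them, time stands still between calls to the robot, and variables do not carry over. Pictures are saved under pics/ and viewed, at most 10 in all, crops included, and the job is handed in when it is done.

Besides the shell and the picture viewer there is one more tool, called after "Call:" as name(argument=value, ...), one argument or row to a line, values as JSON. carry_out: Moves the arm, as the interface text tells. Its arguments: {"type":"object","properties":{"targets":{"type":"array"},"force":{"type":"number"}},"required":["targets"]}

```bash
mkdir -p pics
python3 - <<'E'
from station import bot, imaging
import cv2
for n in("top","side"):
    im=imaging.read_camera(n); cv2.imwrite(f"pics/{n}0.png",im[:,:,::-1])
    print(n,imaging.calibration(n))
o=bot.get_obs(); print(o, bot.pinch_z)
E
```

```text
top {'fx': 484.423983704496, 'fy': 484.423983704496, 'cx': 325.14711301817016, 'cy': 202.45519958317567, 'extrinsics': array([[ 0.01204205, -0.99991013, -0.005893  , -0.00256521],
       [ 0.98974969,  0.01108055,  0.14238246, -0.46671845],
       [-0.14230436, -0.00754718,  0.98979417, -1.57077702],
       [ 0.        ,  0.        ,  0.        ,  1.        ]])}
side {'fx': 392.1450240148718, 'fy': 392.1450240148718, 'cx': 310.52844869216057, 'cy': 197.26950421818665, 'extrinsics': array([[ 0.97673565, -0.21436083, -0.00607428, -0.45483232],
       [ 0.1410169 ,  0.62068854,  0.77127166, -0.11279486],
       [-0.1615602 , -0.7541851 ,  0.63647713, -1.12838031],
       [ 0.        ,  0.        ,  0.        ,  1.        ]])}
{'t': 0.1, 'q': array([-1.43111769,  0.47774491,  0.02231488,  1.5563552 , -0.01146819,
        1.10931784, -0.08308854]), 'joint_vel': array([-0.00087496, -0.00040017,  0.00032176, -0.00253345,  0.00031798,
        0.00038265, -0.00217238]), 'joint_torque': array([ 3.68588386e-03, -5.97758782e+01,  1.61307704e+00, -2.81954366e+01,
        1.27253582e-02,  5.02334005e-03, -2.11368203e-06]), 'eef_pos': array([0.16541491, 0.65385682, 0.23040289]), 'tool_rot': array([-3.48973363e-05,  1.23537708e-01,  9.92339516e-01, -8.47962395e-04]), 'contact_force': array([ 0.83511638, -0.27829307, -0.86923819]), 'torque': array([-0.02251648, -0.02616597, -0.02091334]), 'grasp_force': 0.0, 'gripper_width': 0.9991526402497507} 0.0187
```

View pics/top0.png

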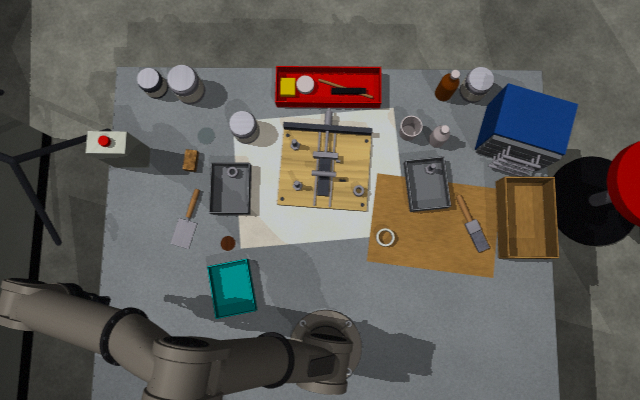

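View pics/side0.png

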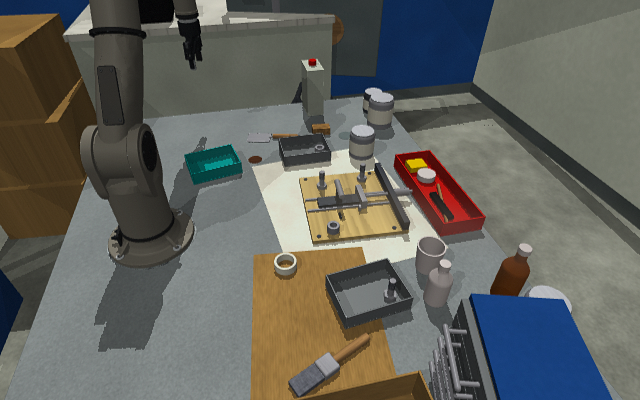

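The left bin (top 231,188) holds the sleeve and the right bin (428,185) holds a bolt. The clamp is at about (325,165), with two bolts at (294,145) and (297,186) and the sleeve at (359,190). I'll zoom in for exact pixels.

```bash
cat > h.py <<'E'
import numpy as np
from station import bot, imaging
def unproj(n,u,v,z):
    c=imaging.calibration(n);E=c["extrinsics"];R,t=E[:3,:3],E[:3,3]
    d=R.T@np.array([(u-c["cx"])/c["fx"],-(v-c["cy"])/c["fy"],-1]);o=-R.T@t
    return o+d*(z-o[2])/d[2]
def proj(n,p):
    c=imaging.calibration(n);E=c["extrinsics"];q=E[:3,:3]@np.array(p)+E[:3,3]
    return c["cx"]+c["fx"]*q[0]/-q[2], c["cy"]-c["fy"]*q[1]/-q[2]
E
python3 - <<'E'
import cv2
a=cv2.imread("pics/top0.png")[105:217,270:380]
cv2.imwrite("pics/c1.png",cv2.resize(a,None,fx=5.3,fy=5.3,interpolation=cv2.INTER_CUBIC))
a=cv2.imread("pics/side0.png")[155:250,290:420]
cv2.imwrite("pics/c2.png",cv2.resize(a,None,fx=6,fy=6,interpolation=cv2.INTER_CUBIC))
E
```

```text
(no output)
```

View pics/c1.png

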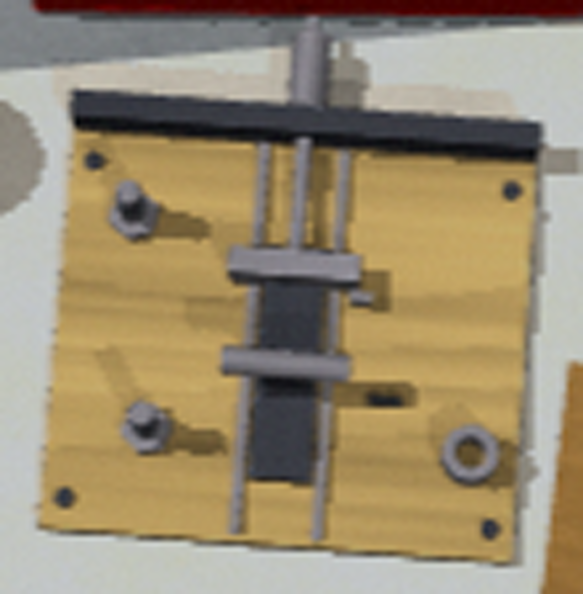

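View pics/c2.png

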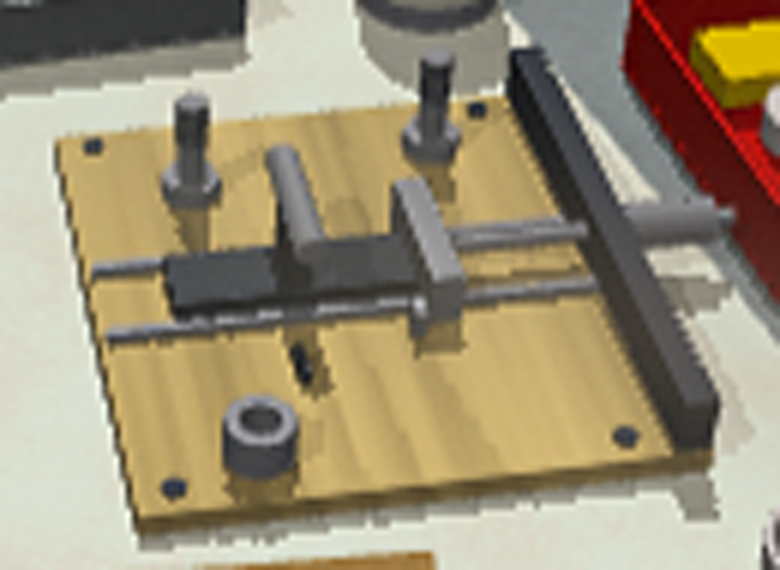

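The crop shows both bolts, the sleeve, the bar, the mark and the tab clearly. Now I'll convert these pixels to positions.

Run:
```python
from h import *
np.set_printoptions(precision=4,suppress=True)
T=lambda x,y:((x+.5)/5.3-.5+270,(y+.5)/5.3-.5+105)
S=lambda x,y:((x+.5)/6-.5+290,(y+.5)/6-.5+155)
def tri(a,b):
    A=[];B=[]
    for n,(u,v) in(("top",a),("side",b)):
        p=unproj(n,u,v,0);q=unproj(n,u,v,.3);d=(q-p)/np.linalg.norm(q-p);M=np.eye(3)-np.outer(d,d);A.append(M);B.append(M@p)
    return np.linalg.lstsq(np.vstack(A),np.hstack(B),rcond=None)[0]
P={"boltfar":((131,191),.077,(437,60)),"boltnear":((144,409),.077,(191,101)),"sleeve":((470,452),.039,(261,415)),
"bar":((287,362),.076,(296,195)),"mark":((385,399),.023,(302,360)),"tab":((361,296),.031,(421,305)),
"cornNL":((38,527),.015,(57,140)),"cornNR":((517,563),.015,(138,520)),"fenceL":((75,90),.047,(523,50)),"fenceR":((541,123),.047,(716,403))}
for k,(t,z,s) in P.items(): print(k,unproj("top",*T(*t),z)[:2],unproj("side",*S(*s),z)[:2],tri(T(*t),S(*s)))
W={k:unproj("top",*T(*t),z) for k,(t,z,s) in P.items()}
e=W["cornNL"]-W["cornNR"];f=W["fenceL"]-W["fenceR"];print(np.linalg.norm(e),np.linalg.norm(f))
for v in(e,f): print("clamp yaw deg",np.degrees(np.arctan2(-v[0],v[1])))
# bins: rim corners from full top pic
for n,c in{"L":[(211,164),(250,164),(250,215),(211,215)],"R":[(404,158),(446,156),(452,208),(410,212)]}.items():
    for p in c: print(n,unproj("top",*p,.045)[:2])
print(bot.get_obs()["tool_rot"])
```

```text
boltfar [0.6643 0.1062] [0.6609 0.1059] [0.6627 0.1065 0.0768]
boltnear [0.5272 0.0953] [0.523  0.0987] [0.5244 0.0954 0.0797]
sleeve [ 0.5092 -0.1063] [ 0.5086 -0.1028] [ 0.5081 -0.1061  0.0422]
bar [0.5576 0.0083] [0.5557 0.0103] [0.5562 0.0084 0.0777]
mark [ 0.5454 -0.0535] [ 0.5433 -0.0529] [ 0.5442 -0.0533  0.0234]
tab [ 0.61   -0.0376] [ 0.61   -0.0349] [ 0.6092 -0.0375  0.0334]
cornNL [0.4622 0.165 ] [0.4621 0.1627] [0.4625 0.1652 0.0131]
cornNR [ 0.4427 -0.1376] [ 0.4422 -0.1342] [ 0.4419 -0.1373  0.0183]
fenceL [0.7382 0.1454] [0.727  0.1452] [0.7329 0.1464 0.0468]
fenceR [ 0.7196 -0.1503] [ 0.7158 -0.15  ] [ 0.7178 -0.1498  0.0469]
0.30324079702875156 0.29629115836475595
clamp yaw deg -3.690015467634573
clamp yaw deg -3.603546036298178
L [0.5902 0.3844]
L [0.5915 0.2544]
L [0.4207 0.2486]
L [0.4193 0.3766]
R [ 0.6174 -0.2578]
R [ 0.6257 -0.3976]
R [ 0.4513 -0.4131]
R [ 0.4366 -0.2755]
[-0.      0.1235  0.9923 -0.0008]
```

Add to h.py:
```python
def go(x,y,z):
    "shift in tool cm from the measured TCP to a world TCP point"
    from scipy.spatial.transform import Rotation as Rn
    o=bot.get_obs();w,a,b,c=o["tool_rot"];R=Rn.from_quat([a,b,c,w])
    m=R.as_matrix();print("th",round(np.degrees(np.arctan2(m[1,1],m[0,1])),2),"pos",o["eef_pos"].round(4),"w",round(o["gripper_width"],3),"gf",round(o["grasp_force"],1),"t",o["t"])
    print("shift cm",(R.inv().apply(np.array([x,y,z])-o["eef_pos"])*100).round(2))
```

```text
(no output)
```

Call:
carry_out(
  targets=[
    [0,0,0,-5.3,0.2],
    [0,0,0,-5.3,0.2],
    [-3,-2.9,0,0,0.2],
    [-3,-2.9,0,0,0.2],
    [-3,-2.9,0,0,0.2],
    [-3,-2.9,0,0,0.2],
    [-3,-2.9,0,0,0.2],
    [-3,-2.9,0,0,0.2],
    [-3,-2.9,0,0,0.2],
    [-3,-2.9,0,0,0.2],
  ],
  force=60,
)

```text
t: 1.1
eef_pos: [0.3913, 0.4061, 0.231]
tool_rot: [-0.0, 0.031, 1.0, -0.0]
contact_force: [-0.3, 0.2, 0.0]
gripper_width: 0.601
grasp_force: 0.0
```

Call:
carry_out(
  targets=[
    [-3,-2.9,0,0,0.2],
    [-3,-2.9,0,0,0.2],
    [-3,-2.9,0,0,0.2],
    [-3,-2.9,0,0,0.2],
    [-3,-2.9,0,0,0.2],
    [-3,-2.9,0,0,0.2],
    [-3,-2.9,0,0,0.2],
    [-2,-2.5,2,0,0.2],
    [0,0,2,0,0.2],
    [0,0,0,0,0.2],
    [0,0,0,0,0.2],
  ],
)

```text
t: 2.2
eef_pos: [0.6051, 0.1666, 0.191]
tool_rot: [-0.001, 0.031, 1.0, 0.0]
contact_force: [-0.5, -0.4, 0.5]
gripper_width: 0.598
grasp_force: 0.0
```

```bash
python3 -c "
from h import *
go(.6635,.1062,.043)"
```

```text
th 86.46 pos [0.6051 0.1666 0.191 ] w 0.598 gf 0.0 t 2.2
shift cm [-6.22 -5.67 14.79]
```

Call:
carry_out(
  targets=[
    [-2.1,-1.9,0,0,0.2],
    [-2.1,-1.9,0,0,0.2],
    [-2.0,-1.9,0,0,0.2],
    [0,0,3,0,0.2],
    [0,0,3,0,0.2],
    [0,0,3,0,0.2],
    [0,0,3,0,0.2],
    [0,0,2.8,0,0.2],
    [0,0,0,0,0.2],
    [0,0,0,0,0.2],
  ],
)

```text
t: 3.2
eef_pos: [0.6645, 0.1063, 0.0445]
tool_rot: [0.0, 0.031, 1.0, 0.0]
contact_force: [-0.1, -0.4, 1.2]
gripper_width: 0.603
grasp_force: 0.0
```

Call:
carry_out(
  targets=[
    [0,0,0,0,-1],
    [0,0,0,0,-1],
    [0,0,0,0,-1],
    [0,0,0,0,-1],
    [0,0,0,0,-1],
  ],
)

```text
t: 3.7
eef_pos: [0.6653, 0.1056, 0.0451]
tool_rot: [0.001, 0.031, 1.0, 0.001]
contact_force: [0.1, 0.7, 5.9]
gripper_width: 0.166
grasp_force: 58.4
```

Run:
```python
from h import *
import cv2
cv2.imwrite("pics/s1.png",cv2.resize(imaging.read_camera("side")[60:260,230:450,::-1],None,fx=2.7,fy=2.7))
go(.6635,.1062,.2)
```

```text
th 86.41 pos [0.6653 0.1056 0.0451] w 0.168 gf 58.4 t 3.75
shift cm [  0.15   0.07 -15.49]
```

View pics/s1.png

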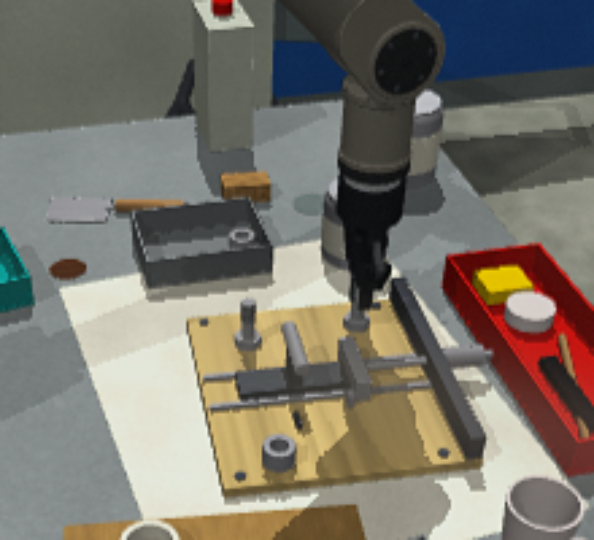

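The bolt is gripped: the opening is about 14 mm and the pads touch the shank. Next is lifting it over to the bolt bin.

Call:
carry_out(
  targets=[
    [0,0,-4,0,-1],
    [0,0,-4,0,-1],
    [0,0,-4,0,-1],
    [1.5,-3.6,0,0,-1],
    [1.5,-3.6,0,0,-1],
    [1.5,-3.6,0,0,-1],
    [1.5,-3.6,0,0,-1],
    [1.5,-3.6,0,0,-1],
    [1.5,-3.6,0,0,-1],
    [1,-3.6,0,0,-1],
    [1,-3.6,0,0,-1],
    [1,-3.6,0,0,-1],
  ],
)

```text
t: 4.95
eef_pos: [0.523, -0.2122, 0.1635]
tool_rot: [0.0, 0.031, 1.0, 0.0]
contact_force: [-0.1, -0.4, -1.6]
gripper_width: 0.165
grasp_force: 58.6
```

```bash
python3 -c "
from h import *
go(.538,-.3355,.036)"
```

```text
th 86.4 pos [ 0.523  -0.2122  0.1635] w 0.165 gf 58.6 t 4.95
shift cm [ -2.28 -12.21  12.75]
```

Call:
carry_out(
  targets=[
    [-0.6,-3.1,0,0,-1],
    [-0.6,-3.1,0,0,-1],
    [-0.6,-3,0,0,-1],
    [-0.5,-3,0,0,-1],
    [0,0,0,0,-1],
    [0,0,3,0,-1],
    [0,0,3,0,-1],
    [0,0,3,0,-1],
    [0,0,0,0,-1],
    [0,0,0,0,-1],
  ],
)

```text
t: 5.95
eef_pos: [0.5391, -0.3336, 0.0736]
tool_rot: [-0.0, 0.031, 1.0, 0.0]
contact_force: [-0.2, -0.4, -1.0]
gripper_width: 0.168
grasp_force: 58.7
```

```bash
python3 -c "
from h import *
go(.538,-.3355,.036)"
```

```text
th 86.41 pos [ 0.5391 -0.3336  0.0736] w 0.168 gf 58.7 t 5.95
shift cm [ 0.09 -0.2   3.76]
```

Call:
carry_out(
  targets=[
    [0,0,2,0,-1],
    [0,0,1.2,0,-1],
    [0,0,0.5,0,-1],
    [0,0,0,0,-1],
    [0,0,0,0,-1],
    [0,0,0,0,-0.1],
    [0,0,0,0,-0.1],
    [0,0,0,0,-0.1],
    [0,0,-3,0,-0.1],
    [0,0,-3,0,-0.1],
    [0,0,-3,0,-0.1],
    [0,0,-3,0,0.2],
  ],
)

```text
t: 7.15
eef_pos: [0.5392, -0.334, 0.1577]
tool_rot: [0.0, 0.031, 1.0, -0.0]
contact_force: [0.7, -0.3, -1.3]
gripper_width: 0.59
grasp_force: 0.0
```

```bash
python3 -c "
from h import *
go(.5265,.096,.17)"
```

```text
th 86.39 pos [ 0.5392 -0.334   0.1577] w 0.59 gf 0.0 t 7.15
shift cm [ 3.97 42.84 -1.23]
```

Call:
carry_out(
  targets=[
    [0.3,3.6,-0.5,0,0.2],
    [0.3,3.6,-0.5,0,0.2],
    [0.3,3.6,0,0,0.2],
    [0.3,3.6,0,0,0.2],
    [0.3,3.6,0,0,0.2],
    [0.3,3.6,0,0,0.2],
    [0.3,3.6,0,0,0.2],
    [0.3,3.6,0,0,0.2],
    [0.4,3.6,0,0,0.2],
    [0.4,3.6,0,0,0.2],
    [0.4,3.6,0,0,0.2],
    [0,0,0,0,0.2],
  ],
)

```text
t: 8.35
eef_pos: [0.5279, 0.0698, 0.1665]
tool_rot: [0.0, 0.027, 1.0, 0.001]
contact_force: [-0.3, -0.4, 0.3]
gripper_width: 0.604
grasp_force: 0.0
```

```bash
python3 -c "
from h import *
go(.5265,.096,.043)"
```

```text
th 86.87 pos [0.5279 0.0698 0.1665] w 0.604 gf 0.0 t 8.35
shift cm [ 0.29  2.58 12.36]
```

Call:
carry_out(
  targets=[
    [0.2,2.5,0,0,0.2],
    [0,0,0,0,0.2],
    [0,0,3,0,0.2],
    [0,0,3,0,0.2],
    [0,0,3,0,0.2],
    [0,0,3.2,0,0.2],
    [0,0,0,0,0.2],
    [0,0,0,0,0.2],
  ],
)

```text
t: 9.15
eef_pos: [0.5278, 0.0875, 0.0446]
tool_rot: [-0.0, 0.032, 0.999, -0.0]
contact_force: [0.9, -0.2, 0.5]
gripper_width: 0.6
grasp_force: 0.0
```

Call:
carry_out(
  targets=[
    [0,0,0,0,-1],
    [0,0,0,0,-1],
    [0,0,0,0,-1],
    [0,0,0,0,-1],
    [0,0,0,0,-1],
  ],
)

```text
t: 9.65
eef_pos: [0.5292, 0.089, 0.0461]
tool_rot: [0.002, 0.031, 1.0, 0.001]
contact_force: [0.2, -0.0, 7.0]
gripper_width: 0.168
grasp_force: 58.3
```

Call:
carry_out(
  targets=[
    [0,0,-4,0,-1],
    [0,0,-4,0,-1],
    [0,0,-4,0,-1],
    [0,-3.6,0,0,-1],
    [0,-3.6,0,0,-1],
    [0,-3.6,0,0,-1],
    [0,-3.6,0,0,-1],
    [0,-3.6,0,0,-1],
    [0,-3.6,0,0,-1],
    [0,-3.6,0,0,-1],
    [0,-3.6,0,0,-1],
    [0,-3.6,0,0,-1],
  ],
)

```text
t: 10.85
eef_pos: [0.5068, -0.2362, 0.1647]
tool_rot: [0.0, 0.031, 1.0, 0.0]
contact_force: [0.5, 0.1, -2.1]
gripper_width: 0.169
grasp_force: 58.9
```

```bash
python3 -c "
from h import *
go(.488,-.340,.036)"
```

```text
th 86.4 pos [ 0.5068 -0.2362  0.1647] w 0.169 gf 58.9 t 10.85
shift cm [  1.23 -10.47  12.87]
```

Call:
carry_out(
  targets=[
    [0.4,-3.5,0,0,-1],
    [0.4,-3.5,0,0,-1],
    [0.4,-3.4,0,0,-1],
    [0,0,0,0,-1],
    [0,0,3,0,-1],
    [0,0,3,0,-1],
    [0,0,3,0,-1],
    [0,0,0,0,-1],
    [0,0,0,0,-1],
  ],
)

```text
t: 11.75
eef_pos: [0.4888, -0.3375, 0.0747]
tool_rot: [-0.0, 0.031, 1.0, 0.0]
contact_force: [0.5, -0.2, -1.1]
gripper_width: 0.169
grasp_force: 58.9
```

```bash
python3 -c "
from h import *
go(.488,-.340,.037)"
```

```text
th 86.42 pos [ 0.4888 -0.3375  0.0747] w 0.169 gf 58.9 t 11.75
shift cm [ 0.06 -0.25  3.77]
```

Call:
carry_out(
  targets=[
    [0,-0.2,2,0,-1],
    [0,0,1.2,0,-1],
    [0,0,0.5,0,-1],
    [0,0,0,0,-1],
    [0,0,0,0,-1],
    [0,0,0,0,-0.1],
    [0,0,0,0,-0.1],
    [0,0,0,0,-0.1],
    [0,0,-3,0,-0.1],
    [0,0,-3,0,-0.1],
    [0,0,-3,0,-0.1],
    [0,0,-3,0,0.4],
  ],
)

```text
t: 12.95
eef_pos: [0.4887, -0.3399, 0.1587]
tool_rot: [0.0, 0.031, 1.0, -0.0]
contact_force: [0.7, -0.9, -0.2]
gripper_width: 0.604
grasp_force: 0.0
```

```bash
python3 -c "
from h import *
go(.5088,-.105,.017)"
```

```text
th 86.39 pos [ 0.4887 -0.3399  0.1587] w 0.604 gf 0.0 t 12.95
shift cm [-0.53 23.57 14.17]
```

Call:
carry_out(
  targets=[
    [0,3.4,0,0,0.4],
    [0,3.4,0,0,0.4],
    [0,3.4,0,0,0.4],
    [-0.1,3.4,0,0,0.4],
    [-0.1,3.4,0,0,0.4],
    [-0.1,3.4,0,0,0.4],
    [-0.2,3.2,0,0,0.4],
    [0,0,3,0,0.4],
    [0,0,3,0,0.4],
    [0,0,2,0,0.4],
    [0,0,0,0,0.4],
    [0,0,0,0,0.4],
  ],
)

```text
t: 14.15
eef_pos: [0.5087, -0.1048, 0.0777]
tool_rot: [-0.0, 0.032, 1.0, -0.0]
contact_force: [0.1, -0.5, 0.5]
gripper_width: 0.7
grasp_force: 0.0
```

```bash
python3 -c "
from h import *
go(.5088,-.105,.017)"
```

```text
th 86.38 pos [ 0.5087 -0.1048  0.0777] w 0.7 gf 0.0 t 14.15
shift cm [-0.01 -0.01  6.07]
```

Call:
carry_out(
  targets=[
    [0,0,3,0,0.4],
    [0,0,2,0,0.4],
    [0,0,1,0,0.4],
    [0,0,0,0,0.4],
    [0,0,0,0,-1],
    [0,0,0,0,-1],
    [0,0,0,0,-1],
    [0,0,0,0,-1],
    [0,0,0,0,-1],
  ],
)

```text
t: 15.05
eef_pos: [0.5097, -0.1049, 0.0188]
tool_rot: [0.001, 0.032, 1.0, -0.0]
contact_force: [-1.2, -0.7, 5.7]
gripper_width: 0.391
grasp_force: 59.8
```

Call:
carry_out(
  targets=[
    [0,0,-4,0,-1],
    [0,0,-4,0,-1],
    [0,0,-4,0,-1],
    [0,3.5,0,0,-1],
    [0,3.5,0,0,-1],
    [0.5,3.5,0,0,-1],
    [0.5,3.5,0,0,-1],
    [0.5,3.5,0,0,-1],
    [0.5,3.5,0,0,-1],
    [0.5,3.5,0,0,-1],
    [0.5,3.5,0,0,-1],
    [0.5,3.5,0,0,-1],
  ],
)

```text
t: 16.25
eef_pos: [0.4932, 0.2133, 0.1381]
tool_rot: [0.0, 0.031, 1.0, 0.0]
contact_force: [1.5, 0.2, -2.0]
gripper_width: 0.391
grasp_force: 60.6
```

```bash
python3 -c "
from h import *
go(.482,.315,.010)"
```

```text
th 86.39 pos [0.4932 0.2133 0.1381] w 0.391 gf 60.6 t 16.25
shift cm [ 1.77 10.07 12.82]
```

Call:
carry_out(
  targets=[
    [0.6,3.4,0,0,-1],
    [0.6,3.3,0,0,-1],
    [0.5,3.3,0,0,-1],
    [0,0,0,0,-1],
    [0,0,3,0,-1],
    [0,0,3,0,-1],
    [0,0,3,0,-1],
    [0,0,0,0,-1],
    [0,0,0,0,-1],
  ],
)

```text
t: 17.15
eef_pos: [0.4829, 0.3123, 0.0479]
tool_rot: [-0.0, 0.032, 0.999, -0.0]
contact_force: [0.5, -0.1, -1.2]
gripper_width: 0.389
grasp_force: 60.5
```

```bash
python3 -c "
from h import *
go(.482,.315,.010)"
```

```text
th 86.37 pos [0.4829 0.3123 0.0479] w 0.389 gf 60.5 t 17.15
shift cm [0.11 0.26 3.79]
```

Call:
carry_out(
  targets=[
    [0.1,0.2,2,0,-1],
    [0,0,1.2,0,-1],
    [0,0,0.5,0,-1],
    [0,0,0,0,-1],
    [0,0,0,0,-1],
    [0,0,0,0,0.2],
    [0,0,0,0,0.2],
    [0,0,0,0,0.2],
    [0,0,-3,0,0.2],
    [0,0,-3,0,0.2],
    [0,0,-4,0,0.2],
    [0,0,-4,0,0.2],
  ],
)

```text
t: 18.35
eef_pos: [0.4816, 0.3146, 0.1517]
tool_rot: [-0.0, 0.031, 1.0, -0.0]
contact_force: [1.0, 1.1, -0.3]
gripper_width: 0.602
grasp_force: 0.0
```

Run:
```python
from h import *
import cv2
cv2.imwrite("pics/s2.png",cv2.resize(imaging.read_camera("side")[120:330,230:450,::-1],None,fx=2.7,fy=2.7,interpolation=2))
go(.557,.0083,.15)
```

```text
th 86.36 pos [0.485  0.3168 0.1586] w 0.602 gf 0.0 t 18.4
shift cm [ -9.14 -30.34   0.72]
```

View pics/s2.png

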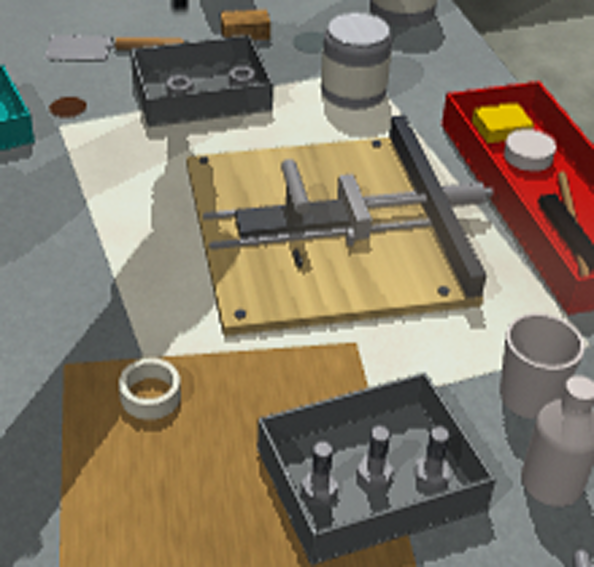

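Two sleeves sit in the left bin and three bolts stand in the right bin, so the sorting is done. Next is the bar.

Call:
carry_out(
  targets=[
    [-1,-3.4,0,0,0.2],
    [-1,-3.4,0,0,0.2],
    [-1,-3.4,0,0,0.2],
    [-1,-3.4,0,0,0.2],
    [-1,-3.4,0,0,0.2],
    [-1,-3.4,0,0,0.2],
    [-1,-3.4,0,0,0.2],
    [-1,-3.4,0,0,0.2],
    [-1,-3.1,0,0,0.2],
    [0,0,0,0,0.2],
  ],
)

```text
t: 19.4
eef_pos: [0.5534, 0.0009, 0.1506]
tool_rot: [0.001, 0.035, 0.999, -0.001]
contact_force: [-0.3, 0.5, 0.1]
gripper_width: 0.599
grasp_force: 0.0
```

Call:
carry_out(
  targets=[
    [0,0,0,8.2,0.2],
    [0,0,0,8.2,0.2],
    [0,0,0,8.2,0.2],
    [0,0,0,8.2,0.2],
    [0,0,0,8.2,0.2],
    [0,0,0,8.2,0.2],
    [0,0,0,8.2,0.2],
    [0,0,0,8.2,0.2],
    [0,0,0,8.2,0.2],
    [0,0,0,8.2,0.2],
    [0,0,0,8,0.2],
    [0,0,0,0,0.2],
  ],
)

```text
t: 20.6
eef_pos: [0.5525, 0.0078, 0.1501]
tool_rot: [-0.0, 0.729, 0.685, -0.0]
contact_force: [0.3, -0.7, -0.6]
gripper_width: 0.601
grasp_force: 0.0
```

```bash
python3 -c "
from h import *
go(.557,.0083,.047)"
```

```text
th -3.6 pos [0.5525 0.0078 0.1501] w 0.601 gf 0.0 t 20.6
shift cm [ 0.08  0.44 10.31]
```

Call:
carry_out(
  targets=[
    [0.1,0.4,0,0,0.2],
    [0,0,3,0,0.2],
    [0,0,3,0,0.2],
    [0,0,3,0,0.2],
    [0,0,1.3,0,0.2],
    [0,0,0,0,0.2],
    [0,0,0,0,0.2],
  ],
  force=90,
)

```text
t: 21.3
eef_pos: [0.5575, 0.0074, 0.0481]
tool_rot: [0.0, 0.729, 0.685, 0.0]
contact_force: [0.1, 1.0, -0.2]
gripper_width: 0.599
grasp_force: 0.0
```

Call:
carry_out(
  targets=[
    [0,0,0,0,-1],
    [0,0,0,0,-1],
    [0,0,0,0,-1],
    [0,0,0,0,-1],
    [0,0,0,0,-1],
  ],
)

```text
t: 21.8
eef_pos: [0.5564, 0.0078, 0.0485]
tool_rot: [-0.001, 0.729, 0.685, 0.0]
contact_force: [-4.7, 0.8, 9.4]
gripper_width: 0.181
grasp_force: 87.5
```

```bash
python3 -c "
from h import *
go(.557,.0083,.047);print(bot.get_obs()['contact_force'])"
```

```text
th -3.59 pos [0.5564 0.0078 0.0485] w 0.181 gf 87.5 t 21.8
shift cm [0.05 0.06 0.15]
[-4.66239442  0.82547933  9.35253177]
```

Call:
carry_out(
  targets=[
    [0,-1,0,0,-1],
    [0,-1,0,0,-1],
    [0,-1,0,0,-1],
    [0,-1,0,0,-1],
    [0,-1,0,0,-1],
    [0,-1,0,0,-1],
    [0,0,0,0,-1],
    [0,0,0,0,-1],
    [0,0,0,0,-1],
  ],
)

```text
t: 22.7
eef_pos: [0.5007, 0.0113, 0.0486]
tool_rot: [0.003, 0.729, 0.685, 0.003]
contact_force: [8.6, -0.6, -5.0]
gripper_width: 0.186
grasp_force: 89.0
```

Run:
```python
from h import *
import cv2
a=imaging.read_camera("top");b=imaging.read_camera("side")
A=cv2.resize(a[130:200,290:375,::-1],None,fx=6,fy=6,interpolation=2)
B=cv2.resize(b[175:232,320:385,::-1],None,fx=6,fy=6,interpolation=2)
h=max(A.shape[0],B.shape[0]);pad=lambda i:cv2.copyMakeBorder(i,0,h-i.shape[0],0,0,0)
cv2.imwrite("pics/j1.png",cv2.hconcat([pad(A[:,110:]),pad(B)]))
go(.557,.0083,.0485);print(bot.get_obs()['contact_force'])
```

```text
th -3.58 pos [0.5008 0.0113 0.0486] w 0.182 gf 89.0 t 22.8
shift cm [0.05 5.63 0.06]
[ 8.62120952 -1.54134741 -5.07645115]
```

View pics/j1.png

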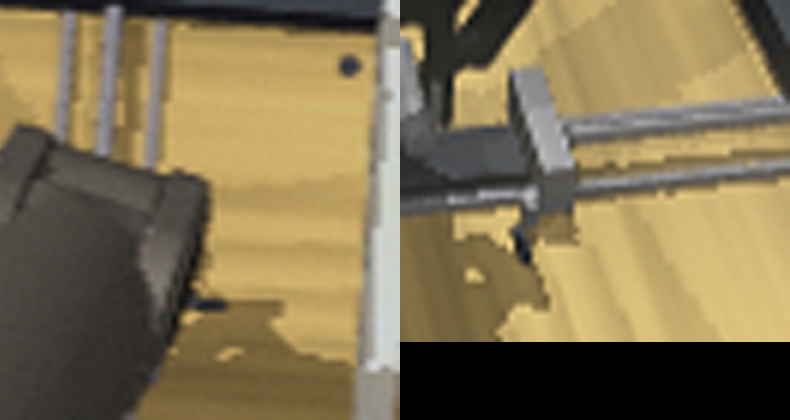

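Run:
```python
from h import *
a=np.radians(-3.62);X=np.array([np.cos(a),np.sin(a)]);Y=np.array([-X[1],X[0]])
f=lambda u,v,z:(lambda p:np.array([p@X,p@Y]).round(4))(unproj("side",u,v,z)[:2])
print("head before",f(290+450/6,155+280/6,.047),"now",f(320+160/6,175+180/6,.047))
print("headtop far end before",f(290+408/6,155+182/6,.047),"now",f(320+125/6,175+71/6,.047))
print("tab before",f(290+421/6,155+305/6,.031),"now",f(320+130/6,175+197/6,.031))
print("mark before",f(290+302/6,155+360/6,.023),"now",f(320+120/6,175+240/6,.023))
p=bot.get_obs()["eef_pos"];print("moved",(p[:2]-[.5575,.0074])@X,(p[:2]-[.5564,.0078])@X)
```

```text
head before [ 0.6249 -0.    ] now [ 0.5675 -0.0062]
headtop far end before [0.6237 0.0807] now [0.5689 0.0818]
tab before [0.6117 0.0016] now [0.5549 0.0015]
mark before [ 0.5464 -0.0205] now [ 0.5454 -0.0204]
moved -0.05686959882455718 -0.0557465380428997
```

Call:
carry_out(
  targets=[
    [0,-0.4,0,0,-1],
    [0,-0.35,0,0,-1],
    [0,0,0,0,-1],
    [0,0,0,0,-1],
    [0,0,0,0,-1],
    [0,0,0,0,-1],
    [0,0,0,0,-1],
  ],
)

```text
t: 23.5
eef_pos: [0.4936, 0.0118, 0.0486]
tool_rot: [0.003, 0.729, 0.685, 0.003]
contact_force: [8.9, -1.2, -5.4]
gripper_width: 0.185
grasp_force: 89.0
```

Run:
```python
from h import *
import cv2
b=imaging.read_camera("side")
cv2.imwrite("pics/j2.png",cv2.resize(b[185:225,325:365,::-1],None,fx=14,fy=14,interpolation=2))
go(.557,.0083,.0485);print(bot.get_obs()['contact_force'])
a=np.radians(-3.62);X=np.array([np.cos(a),np.sin(a)]);Y=np.array([-X[1],X[0]])
# expected pixels in crop for tab end / mark ends on the mark line x=.547
m=lambda x,y,z:np.append(x*X+y*Y,z)
for n,x,y,z in(("mark inner top",.547,-.0085,.023),("mark outer top",.547,-.0305,.023),("tab outer top",.547,-.0065,.031)):
    u,v=proj("side",m(x,y,z));print(n,((u-325)*14,(v-185)*14))
```

```text
th -3.59 pos [0.4936 0.0118 0.0486] w 0.187 gf 89.0 t 23.55
shift cm [0.05 6.35 0.07]
[ 9.20489188 -0.86072341 -6.4603188 ]
mark inner top (np.float64(205.52845497472435), np.float64(382.33560875437144))
mark outer top (np.float64(227.4265431190738), np.float64(451.24532029030695))
tab outer top (np.float64(205.11396639119573), np.float64(348.00593918879315))
```

View pics/j2.png

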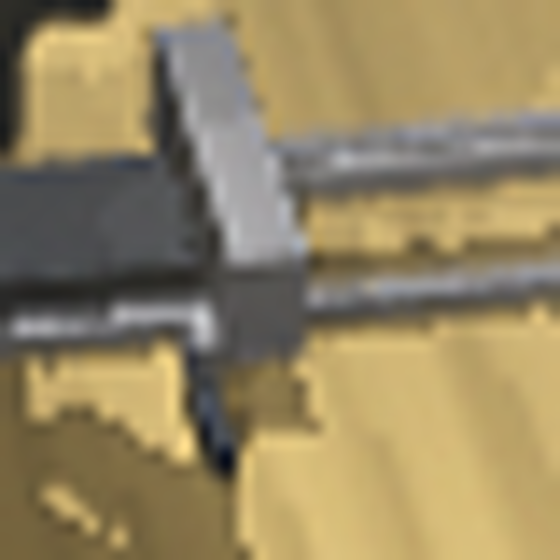

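The tab tip is at about (205,335) in the crop. It lines up with the mark, which runs from about (197,360) to (225,460), to within 1–2 mm. The grip holds at 89 N against the spring, so I'm handing in.

```bash
python3 -c "
from station import bot
print(bot.hand_in())"
```

```text
the job is handed in; nothing more can be done
None
```

The job is handed in: both bolts and the sleeve are in the bins of their own kind, and the gripper still holds the jaw with its tab within about 2 mm of the mark by the side camera; hand-in gave no verdict.

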